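# Draw the top plate from the stack magazine

### The arm

A 6-joint arm with a two-finger parallel gripper is mounted at the origin on a cart in front of the work surface, level with it; the furniture and walls round the work are solid. World frame = base frame: x ahead of the robot, y to its left, z up, the work surface at z = 0. Lengths are in m, angles in rad, forces in N, time in s.
With the tool pointing down it reaches from about 0.275 to 0.75 m from the base axis. Payload 10.2 kg.
Tool frame: the origin (TCP) lies at the very end of the fingers, on their centre line; the grasp point (between the pads) lies 19 mm behind it; z points along the fingers, y is the line along which they close (so a half turn about z gives the same grasp; the last joint's range is limited). The gripper opens to 88 mm and grips with 3 to 60 N. Pads are 18 mm wide; open, the fingers measure 123 mm over their backs; the gripper's body (75 mm by 187 mm) begins 45 mm behind the grasp point.
Start: joints at [1.016, 0.313, 1.498, -0, 1.331, -0.223], TCP at [0.171, 0.496, 0.239] pointing down, gripper open.
Joint ranges: [-2.94, 2.94], [-0.97, 2.17], [0.19, 2.56], [-1.23, 4.37], [0.02, 3.11], [-2.88, 2.88]. Speed limits (rad/s): [2.39, 2.39, 3.01, 3.14, 3.14, 3.14].

### API

Orientations are given as [roll, pitch, yaw] about the fixed x, y, z axes, in that order (R = Rz(yaw) Ry(pitch) Rx(roll)).
In Python, from station import bot, optics, hand_in, nets gives the robot as it stands.
- The arm moves only by the shell command python3 -m pendant 'ROWS' [OPENING] [FORCE]. ROWS is JSON, a list of rows, each an object of numbers: "dx", "dy", "dz": the shift along the tool's x, y, z in cm; "yaw": the turn about the tool's z in degrees. A call has exactly 8 rows; each row is the pose to reach, as a shift and turn from the pose commanded when the call began, along the tool's axes at that moment; what a row does not reach only later rows make up. A row lasts 1/8 s, in which the tool goes at most 62.5 mm and 10.7 degrees, less where a joint would pass 70% of its speed; a pose out of reach is approached as far as the arm can. A call with a gripper value outside its range is refused whole. OPENING is the opening, from 0 (shut) to 1 (fully open), set as the call begins (- or left out, the last holds). The fingers move at their own pace and stop on an object; FORCE is the grip in N (left out, the last holds). Time passes only in rows, so rows that repeat a pose let the fingers close, or fill a call up. It gives the time, the measured TCP pose, the force, the opening and the grip force at its end, in the units of the state.
- bot.sense(): the state, without advancing time (a new reading comes with each control period).
- optics.snapshot(name): name is "side" or "top" or "wrist"; returns the picture (400x640x3 uint8, red, green, blue); there is no depth.
- optics.camera_params(name): a dict with "fovy" (degrees; the focal length in pixels is half the picture's height over the tangent of half this angle, whatever the lens; pixels are square), "cx", "cy" (the principal point, pixels), "world_to_cam" (4x4, takes a point from world to camera coordinates); the wrist camera has in their place "T_tool_cam" (4x4, takes a point from camera to tool coordinates, whose origin is the TCP and whose axes are the flange's). Camera axes: x right, y up, looking along -z (the intrinsics and any distortion apply to the point x, -y, -z); pixel columns grow to the right and rows downward; lengths in m; the calibration is good to about 2 mm. A picture is of the moment at which its call begins: read the wrist's pose just before it. camera_params takes no time and is no camera call.
- hand_in(): hands the job in; it is judged then, once.
Trained networks look in the newest picture that a camera, given by its name, has taken for a name from the list of things; names that differ only in an ending like _2 or _b are one class to them, and where a whole thing is asked for, a point or a joint stands for the part that bears it (a point fixed in the world has none). Each returns a list of dicts, best first, with "p" (0 to 1); they miss things now and then, are a little off and sometimes report something else, mostly with a low value. They report only what shows in the picture. A call takes as long as a camera call.
- nets.search_frame(camera, label): "at" ([column, row] in pixels, amid what is visible of it).
- nets.trace(camera, label): "mask" (400x640 bool, what is visible of it) and "at" ([column, row] in pixels, amid what is visible of it).
- nets.mark_of(camera, label): "at" ([column, row] in pixels: a listed point, or the origin of a listed thing).
The state is a dict: "time_s": time; "joints": joint angles; "joint_vel": joint speeds; "joint_torque": joint torques, N m; "eef_pos": TCP position; "orientation": TCP orientation; "contact_force": force on the tool from outside, world axes, zero at the start; "ft_torque": the same for the moment, N m; "opening": finger opening in m; "finger_force": force on a finger pad.
Only numpy, scipy, OpenCV 4.12 (cv2) and the standard library are available. Lean on these libraries where they do the work, as an engineer would, in place of code of your own. Each camera call takes 0.05 s, during which the arm holds its last target. There are 200 camera calls.

### The job

Take the top plate out of the stack in the magazine and lay it in the empty tray. It cannot be gripped while it lies between the cheeks, so press on its top and slide it out flat, over the stiff keeper flap, which it folds down, and onto the tongue until about two thirds of it is out; then take it by its long edges and lay it flat in the tray, square with the tray's sides. Press only as hard as it needs (always under 40 N): the two plates below must stay where they are, and leave the things lying round about alone.

Things in the scene. Friction and masses are not known exactly. Their poses are not given: they have to be found in the camera images.
- magazine: Fixed grey magazine holding a stack of three flat plates, open at its -x end: plates come out that way, roughly towards the robot. Origin on the bench under the middle of the stack, z up. Foot 90 mm wide, 8 mm high, from x = -170 to +76 mm. Cheeks and back stop stand 3 mm above the top plate, so it cannot be gripped or pushed by its edges there.
- stack_seat (a point): Middle of the magazine's floor, 30 mm over the bench, on which the stack lies (axes as the magazine's). Beside the stack two upright cheeks 6 mm thick: inner faces at y = +-31.5 mm, from x = -62 to +68 mm, tops 57 mm over the bench; behind it a back stop of the same height, inner face at x = +62 mm.
- tongue_end (a point): Outer end of the outfeed tongue, on its top, 165 mm to -x of the magazine's origin. The tongue is a steel strip 36 mm wide (narrower than a plate, so fingers fit on both sides of a plate on it), from x = -165 to -88 mm, top 44 mm over the bench, 2 mm below the top plate's underside; under it a rib 20 mm wide.
- keeper (a joint): Steel flap 24 mm wide standing across the open end of the stack, 3 mm in front of the plates, up to 52 mm over the bench; hinge at x = -67 mm, 34 mm over the bench. 0 rad upright; about 1.5 rad folded away to -x, out of the way under the plate. Stiff, stays where it is pushed (0.026 Nm): the sliding plate folds it, which takes a fingertip pressed with some 10 to 18 N; a lighter one slips.
- plate_top: Top plate: plain polished aluminium, 120 x 60 x 8 mm (x, y, z), about 0.16 kg, loose. Origin: centre of its underside, at first 46 mm over the bench (top face 54 mm). Slippery on the plate below (friction about 0.15); rubber fingertips hold it far better. Slid 85 mm to the magazine's -x it lies on the tongue, its middle clear of the cheeks.
- plate_mid: The second plate, the same as the top plate; must not be shifted. With the keeper folded nothing holds it towards -x.
- plate_low: The lowest plate, the same; must not be shifted.
- tray: Fixed shallow grey tray, empty, 180 x 132 x 22 mm (x, y, z) outside, rim 4 mm thick and 6 mm high; its floor lies 16 mm over the bench. Origin: centre of its underside. Its long side is its x axis.
- heat_sink: Black finned heat sink, 42 x 50 x 26 mm, loose bystander; origin at its underside.
- screwdriver_red: Screwdriver, 214 mm long, 26 mm thick, loose bystander on the robot's side of the work.
- battery: Round cell, 14 x 50 mm, lying, loose bystander between magazine and tray.
- capacitor_0: Can capacitor, 25 x 68 mm, lying, loose bystander behind the work.
- capacitor_2: Can capacitor, 30 x 73 mm, lying, loose bystander behind the work.

How it is judged:
On the way:
1. the top plate has been slid out flat, more than half its length (over 65 mm) along the tongue (x of plate_top in the frame of magazine between -0.16 and -0.065 m and z of plate_top in the frame of magazine between 0.04 and 0.05 m and angle between plate_top's own z axis and vertical below 0.12 rad), for 0.1 s.
At the end, for the whole second after the job is handed in: The top plate lies flat on the tray's floor, at rest, within 45 mm of its middle, its long side within 0.2 rad of the tray's long side; the two lower plates are within 6 mm of where they began (z of plate_top in the frame of tray below 0.0195 m and angle between plate_top's own z axis and vertical below 0.04 rad and horizontal distance between plate_top and tray below 0.045 m and angle between the x axis of plate_top and the x axis of tray, either way round below 0.2 rad and linear speed of plate_top below 0.01 m/s and distance of each of plate_mid, plate_low from where it was at the start of the episode below 0.006 m); the robot touches nothing.
It fails at once if a lower plate is shifted by more than 6 mm (distance of any of plate_mid, plate_low from where it was at the start of the episode above 0.006 m).
It fails at once if the stack is pressed with more than 40 N (contact force between plate_mid and plate_low above 40 N).
It fails at once if a bystander (heat sink, screwdriver, battery or capacitor) is shifted by more than 20 mm (distance of any of heat_sink, screwdriver_red, battery, capacitor_0, capacitor_2 from where it was at the start of the episode above 0.02 m).
It also fails if it takes over 59 s, if anything falls off the work surface, if the arm or the gripper's body presses on something with over 40 N, if the wrist force passes 120 N, or if a joint passes its speed limit or range.

## Working session

There is one attempt and no reset: what is moved stays moved. The work goes in short steps, Python scripts to look and compute and a shell command to move; the robot and the scene stay as the last step left them, time stands still between calls to the robot, and variables do not carry over. Pictures are saved under pics/ and viewed, at most 10 in all, crops included, and the job is handed in when it is done.

```bash
mkdir -p pics; ls; cat > h.py <<'E'
import numpy as np,cv2,json
from station import bot,optics,hand_in,nets
def ray(cam,px,st=None):
    p=optics.camera_params(cam); f=200/np.tan(np.radians(p['fovy'])/2)
    K=np.array([[f,0,p['cx']],[0,f,p['cy']],[0,0,1]])
    d=p.get('distortion',p.get('dist',None))
    uv=np.array(px,float).reshape(1,1,2)
    n=cv2.undistortPoints(uv,K,np.array(d,float) if d is not None else None)[0,0]
    v=np.array([n[0],-n[1],-1.])
    if cam=='wrist':
        from scipy.spatial.transform import Rotation as R
        T=np.eye(4);T[:3,:3]=R.from_euler('xyz',st['orientation']).as_matrix();T[:3,3]=st['eef_pos']
        T=T@np.array(p['T_tool_cam'])
    else: T=np.linalg.inv(np.array(p['world_to_cam']))
    return T[:3,3],T[:3,:3]@v
def at(cam,px,z,st=None):
    o,v=ray(cam,px,st); return o+v*(z-o[2])/v[2]
E
python3 - <<'E'
from h import *
for c in('top','side','wrist'):
    p=optics.camera_params(c);print(c,{k:np.round(v,3).tolist() if not isinstance(v,str) else v for k,v in p.items()})
for c in('top','side'):
    cv2.imwrite(f'pics/{c}0.png',optics.snapshot(c)[:,:,::-1])
    for l in('stack_seat','tongue_end','magazine','plate_top','tray','heat_sink','screwdriver_red','battery','capacitor_0'):
        print(c,l,[(round(r['p'],2),np.round(r['at']).tolist()) for r in nets.mark_of(c,l)[:2]])
print(bot.sense())
E
```

```text
pics
top {'fovy': 43.6, 'cx': 322.84, 'cy': 194.424, 'world_to_cam': [[0.029, -1.0, 0.003, -0.174], [0.982, 0.029, 0.186, -0.527], [-0.186, -0.003, 0.982, -1.131], [0.0, 0.0, 0.0, 1.0]]}
side {'fovy': 55.947, 'cx': 321.06, 'cy': 201.35, 'world_to_cam': [[-0.923, -0.384, -0.024, 0.426], [0.18, -0.487, 0.855, -0.219], [-0.34, 0.785, 0.519, -0.561], [0.0, 0.0, 0.0, 1.0]]}
wrist {'fovy': 58.773, 'cx': 322.702, 'cy': 203.658, 'T_tool_cam': [[0.0, 0.955, 0.297, 0.077], [1.0, -0.0, -0.0, 0.0], [0.0, 0.297, -0.955, -0.144], [0.0, 0.0, 0.0, 1.0]]}
top stack_seat [(0.89, [289.0, 181.0])]
top tongue_end [(0.65, [292.0, 251.0])]
top magazine []
top plate_top [(0.98, [287.0, 179.0])]
top tray [(0.66, [398.0, 189.0]), (0.21, [224.0, 263.0])]
top heat_sink [(0.65, [225.0, 268.0])]
top screwdriver_red [(0.77, [355.0, 275.0])]
top battery [(0.46, [339.0, 131.0])]
top capacitor_0 [(0.59, [292.0, 123.0]), (0.47, [257.0, 120.0])]
side stack_seat [(0.64, [289.0, 230.0])]
side tongue_end [(0.81, [365.0, 237.0])]
side magazine [(0.98, [289.0, 240.0]), (0.2, [267.0, 204.0])]
side plate_top [(0.85, [291.0, 2
[... 250 characters left out ...]
oints': array([ 1.01559814e+00,  3.12904639e-01,  1.49770142e+00,  4.88549591e-06,
        1.33102049e+00, -2.23458050e-01]), 'joint_vel': array([-5.57299473e-04,  1.59673158e-04, -7.09817998e-04, -4.99933382e-04,
        5.78970335e-05,  2.80670610e-03]), 'joint_torque': array([-2.25187010e-03, -4.02131867e+01, -2.52412051e+01,  6.93258760e-02,
        3.19265609e-02,  8.22554910e-06]), 'eef_pos': array([0.17102625, 0.49636269, 0.23871727]), 'orientation': array([-3.14156066e+00, -1.21382392e-05,  2.80985136e+00]), 'contact_force': array([-0.10570403, -0.00837318,  0.96179384]), 'ft_torque': array([-0.0257008 , -0.03908164,  0.04550536]), 'finger_force': 0.0, 'opening': 0.08844962890405894}
```

```bash
python3 - <<'E'
from h import *
im=cv2.imread('pics/top0.png')
cv2.imwrite('pics/top0c.png',cv2.resize(im[90:310,170:450],None,fx=2.7,fy=2.7,interpolation=cv2.INTER_CUBIC))
P=lambda c,px,z:np.round(at(c,px,z),4)
for c,s,t,m,pl,tr in(('top',(289,181),(292,251),None,(287,179),(398,189)),('side',(289,230),(365,237),(289,240),(291,225),(337,184))):
    print(c,P(c,s,.03),P(c,t,.044),m and P(c,m,0),P(c,pl,.046),P(c,tr,0))
for l,z in(('plate_top',.054),('tray',.02)):
    r=nets.trace('top',l)
    if r:
        m=r[0]['mask'].astype(np.uint8);cs=max(cv2.findContours(m,0,2)[0],key=cv2.contourArea)
        w=np.array([at('top',q[0],z)[:2] for q in cs]);print(l,r[0]['p'],cv2.minAreaRect((w*1000).astype(np.float32)))
E
```

```text
top [ 0.5662 -0.0761  0.03  ] [ 0.3972 -0.091   0.044 ] None [ 0.5675 -0.0723  0.046 ] [ 0.5606 -0.3437  0.    ]
side [ 0.5608 -0.0663  0.03  ] [ 0.4006 -0.0807  0.044 ] [ 0.5651 -0.0702  0.    ] [ 0.5538 -0.0639  0.046 ] [ 0.5562 -0.3399  0.    ]
plate_top 0.57 ((559.8956909179688, -74.18258666992188), (120.79788970947266, 60.03728485107422), 6.466867446899414)
tray 0.72 ((551.5801391601562, -338.8068542480469), (132.97549438476562, 182.49668884277344), 80.97388458251953)
```

View pics/top0c.png

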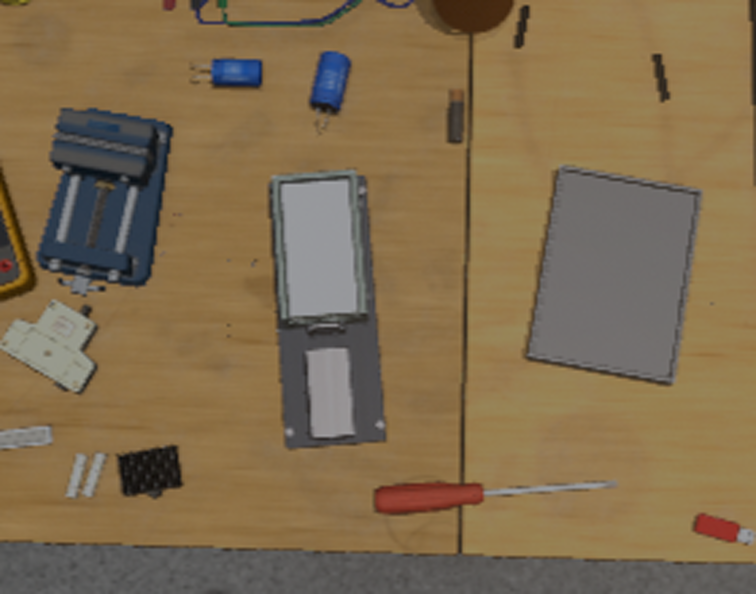

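View pics/side0.png

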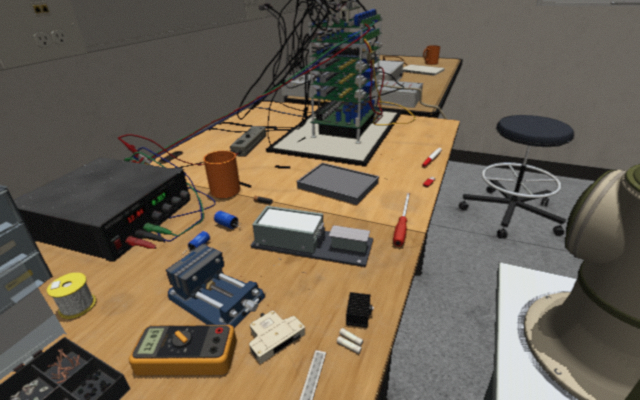

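The pictures show the stack with its tongue pointing at the robot at image (289,181)→(292,251) in top, the tray at right (398,189), and the screwdriver below between them. The networks agree: magazine about (0.561, −0.072) at yaw about 6°, tray (0.555, −0.34) at yaw about −9°. I'll go closer and refine with the wrist camera.

```bash
python3 -m pendant '[{"dx":-4.2,"dy":-3.6,"yaw":-6},{"dx":-8.4,"dy":-7.2,"yaw":-12},{"dx":-12.6,"dy":-10.8,"yaw":-18},{"dx":-16.8,"dy":-14.4,"yaw":-25},{"dx":-21.0,"dy":-18.0,"yaw":-25},{"dx":-25.2,"dy":-21.6,"yaw":-25},{"dx":-29.4,"dy":-25.2,"yaw":-25},{"dx":-33.6,"dy":-28.6,"yaw":-25}]' 0
```

```text
$[0]: bad value
```

```bash
python3 -m pendant '[{"dx":-4.2,"dy":-3.6,"dz":0,"yaw":-6},{"dx":-8.4,"dy":-7.2,"dz":0,"yaw":-12},{"dx":-12.6,"dy":-10.8,"dz":0,"yaw":-18},{"dx":-16.8,"dy":-14.4,"dz":0,"yaw":-25},{"dx":-21.0,"dy":-18.0,"dz":0,"yaw":-25},{"dx":-25.2,"dy":-21.6,"dz":0,"yaw":-25},{"dx":-29.4,"dy":-25.2,"dz":0,"yaw":-25},{"dx":-33.6,"dy":-28.6,"dz":0,"yaw":-25}]' 0
```

```text
time_s: 2.1
eef_pos: [0.3962, 0.1148, 0.239]
orientation: [3.142, 0.001, -3.037]
contact_force: [1.5, 1.6, -0.4]
opening: 0.01
finger_force: 0.0
```

```bash
python3 -m pendant '[{"dx":-2,"dy":-4.5,"dz":0.5,"yaw":0},{"dx":-4.5,"dy":-9,"dz":1.5,"yaw":0},{"dx":-7,"dy":-14,"dz":3,"yaw":0},{"dx":-9,"dy":-19,"dz":4,"yaw":0},{"dx":-9.3,"dy":-20,"dz":4,"yaw":0},{"dx":-9.3,"dy":-20,"dz":4,"yaw":0},{"dx":-9.3,"dy":-20,"dz":4,"yaw":0},{"dx":-9.3,"dy":-20,"dz":4,"yaw":0}]' 0
python3 - <<'E'
from h import *
st=bot.sense();im=optics.snapshot('wrist');cv2.imwrite('pics/w1.png',im[:,:,::-1])
print(st['eef_pos'],st['orientation'],st['contact_force'],st['time_s'])
for l,z in(('stack_seat',.03),('tongue_end',.044),('plate_top',.046),('tray',0)):
    print(l,[(round(r['p'],2),np.round(r['at']),np.round(at('wrist',r['at'],z,st),4)) for r in nets.mark_of('wrist',l)[:2]])
r=nets.trace('wrist','plate_top')
if r:
    m=r[0]['mask'].astype(np.uint8);cs=max(cv2.findContours(m,0,2)[0],key=cv2.contourArea)
    w=np.array([at('wrist',q[0],.054,st)[:2] for q in cs]);print(r[0]['p'],cv2.minAreaRect((w*1000).astype(np.float32)))
E
```

```text
time_s: 3.1
eef_pos: [0.5087, -0.0717, 0.1992]
orientation: [-3.141, 0.001, -3.036]
contact_force: [0.4, -0.7, 0.0]
opening: 0.0004
finger_force: 0.0
[ 0.50873037 -0.07167264  0.19919382] [-3.14133792e+00  6.38720358e-04 -3.03565600e+00] [ 0.42596878 -0.73370077  0.03393499] 3.1
stack_seat []
tongue_end [(0.96, array([311.,  45.]), array([ 0.3979, -0.0924,  0.044 ]))]
plate_top [(0.63, array([315., 242.]), array([ 0.5612, -0.0729,  0.046 ]))]
tray [(0.57, array([ 53., 194.]), array([ 0.5568, -0.3393,  0.    ]))]
0.16 ((495.6410827636719, -79.96028137207031), (196.40277099609375, 77.73905181884766), 6.1436920166015625)
```

View pics/w1.png

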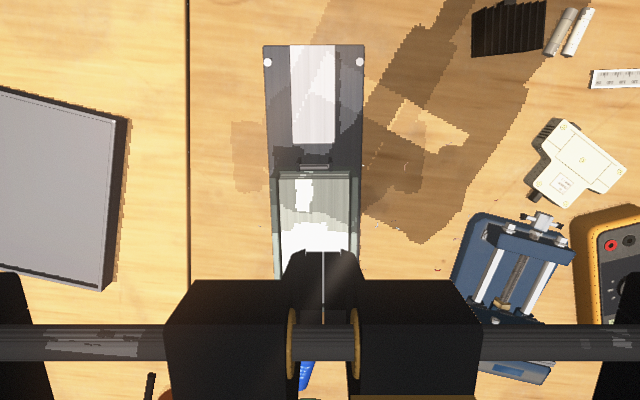

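```bash
python3 - <<'E'
from h import *
st={'eef_pos':np.array([ 0.50873037,-0.07167264,0.19919382]),'orientation':np.array([-3.14133792,6.387e-4,-3.035656])}
for px,z in (((291,45),.044),((335,45),.044),((292,143),.044),((335,143),.044),((279,178),.054),((351,178),.054),((263,45),.008),((364,45),.008),((126,118),.022),((102,290),.022)):
    print(px,np.round(at('wrist',px,z,st),4))
E
```

```text
(291, 45) [ 0.3993 -0.108   0.044 ]
(335, 45) [ 0.3957 -0.074   0.044 ]
(292, 143) [ 0.4746 -0.1011  0.044 ]
(335, 143) [ 0.4708 -0.0653  0.044 ]
(279, 178) [ 0.5034 -0.1089  0.054 ]
(351, 178) [ 0.497  -0.0491  0.054 ]
(263, 45) [ 0.398  -0.1356  0.008 ]
(364, 45) [ 0.3887 -0.0483  0.008 ]
(126, 118) [ 0.4714 -0.2501  0.022 ]
(102, 290) [ 0.6481 -0.2846  0.022 ]
```

The wrist picture shows the stack aligned with the tool: tongue end (313,45), plate front edge (279..351,178), keeper (315,165). This puts the magazine origin at (0.561, −0.073) with yaw 6.0°. I'll go over the press point, 25 mm behind the middle.

```bash
python3 -m pendant '[{"dx":-3,"dy":-0.3,"dz":2,"yaw":0},{"dx":-6,"dy":-0.6,"dz":5,"yaw":0},{"dx":-7.7,"dy":-0.7,"dz":8,"yaw":0},{"dx":-7.7,"dy":-0.7,"dz":11,"yaw":0},{"dx":-7.7,"dy":-0.7,"dz":13,"yaw":0},{"dx":-7.7,"dy":-0.7,"dz":13.7,"yaw":0},{"dx":-7.7,"dy":-0.7,"dz":13.7,"yaw":0},{"dx":-7.7,"dy":-0.7,"dz":13.7,"yaw":0}]' 0
```

```text
time_s: 4.4
eef_pos: [0.5867, -0.0717, 0.0627]
orientation: [-3.141, 0.002, -3.037]
contact_force: [-0.0, -1.2, 0.4]
opening: 0.0002
finger_force: 0.0
```

```bash
python3 -m pendant '[{"dx":0,"dy":0,"dz":0.2,"yaw":0},{"dx":0,"dy":0,"dz":0.4,"yaw":0},{"dx":0,"dy":0,"dz":0.5,"yaw":0},{"dx":0,"dy":0,"dz":0.6,"yaw":0},{"dx":0,"dy":0,"dz":0.6,"yaw":0},{"dx":0,"dy":0,"dz":0.6,"yaw":0},{"dx":0,"dy":0,"dz":0.6,"yaw":0},{"dx":0,"dy":0,"dz":0.6,"yaw":0}]'
```

```text
time_s: 5.4
eef_pos: [0.5862, -0.0716, 0.0557]
orientation: [-3.142, 0.0, -3.037]
contact_force: [0.8, -0.2, -0.3]
opening: 0.0002
finger_force: 0.0
```

```bash
python3 -m pendant '[{"dx":0,"dy":0,"dz":0.05,"yaw":0},{"dx":0,"dy":0,"dz":0.1,"yaw":0},{"dx":0,"dy":0,"dz":0.15,"yaw":0},{"dx":0,"dy":0,"dz":0.2,"yaw":0},{"dx":0,"dy":0,"dz":0.2,"yaw":0},{"dx":0,"dy":0,"dz":0.2,"yaw":0},{"dx":0,"dy":0,"dz":0.2,"yaw":0},{"dx":0,"dy":0,"dz":0.2,"yaw":0}]'
```

```text
time_s: 6.4
eef_pos: [0.5866, -0.0717, 0.0544]
orientation: [-3.141, 0.001, -3.037]
contact_force: [-0.1, 0.7, 6.0]
opening: 0.0002
finger_force: 2.8
```

```bash
python3 -m pendant '[{"dx":0,"dy":0,"dz":0.03,"yaw":0},{"dx":0,"dy":0,"dz":0.06,"yaw":0},{"dx":0,"dy":0,"dz":0.06,"yaw":0},{"dx":0,"dy":0,"dz":0.06,"yaw":0},{"dx":0,"dy":0,"dz":0.06,"yaw":0},{"dx":0,"dy":0,"dz":0.06,"yaw":0},{"dx":0,"dy":0,"dz":0.06,"yaw":0},{"dx":0,"dy":0,"dz":0.06,"yaw":0}]'
```

```text
time_s: 7.4
eef_pos: [0.5869, -0.0718, 0.0544]
orientation: [-3.141, 0.002, -3.037]
contact_force: [-1.2, 0.1, 9.9]
opening: 0.0006
finger_force: 4.7
```

```bash
python3 -m pendant '[{"dx":0,"dy":0,"dz":0.06,"yaw":0},{"dx":0.2,"dy":0,"dz":0.06,"yaw":0},{"dx":0.4,"dy":0,"dz":0.06,"yaw":0},{"dx":0.6,"dy":0,"dz":0.06,"yaw":0},{"dx":0.8,"dy":0,"dz":0.06,"yaw":0},{"dx":1.0,"dy":0,"dz":0.06,"yaw":0},{"dx":1.2,"dy":0,"dz":0.06,"yaw":0},{"dx":1.4,"dy":0,"dz":0.06,"yaw":0}]'
python3 - <<'E'
from h import *
st=bot.sense();im=optics.snapshot('wrist');cv2.imwrite('pics/w2.png',im[:,:,::-1]);print(st['eef_pos'],st['orientation'])
E
```

```text
time_s: 8.4
eef_pos: [0.5742, -0.0736, 0.0544]
orientation: [-3.139, 0.006, -3.037]
contact_force: [3.4, 1.3, 9.7]
opening: 0.0008
finger_force: 4.9
[ 0.57424205 -0.07355108  0.05441769] [-3.13944211  0.00573318 -3.03719238]
```

View pics/w2.png

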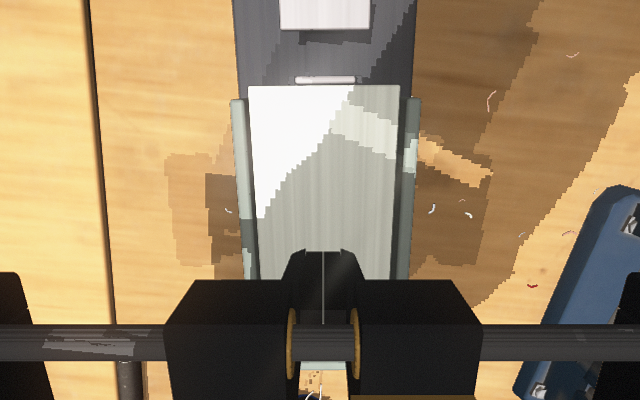

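```bash
cat >> h.py <<'E'
M=np.array([.561,-.0733]);a=np.radians(6.0)
def mag(p): d=p[:2]-M; return np.array([d[0]*np.cos(a)+d[1]*np.sin(a),-d[0]*np.sin(a)+d[1]*np.cos(a)])
E
python3 - <<'E'
from h import *
st=bot.sense()
for px in((248,86),(400,84),(324,85)): print(mag(at('wrist',px,.054,st))*1e3)
for px in((237,98),(413,98)): print(mag(at('wrist',px,.057,st))*1e3)
print(mag(st['eef_pos'])*1e3,st['contact_force'])
E
```

```text
[-66.71656014 -30.344368  ]
[-67.44050054  28.31278941]
[-67.07897448  -0.97980306]
[-62.32565069 -34.22088578]
[-62.32089724  32.9930493 ]
[12.95536839 -1.60492624] [ 2.28029938  1.00719767 10.33985369]
```

Plate front is 7 mm out while the tip moved 12 mm, so the tip is slipping at the keeper (10 N). I'll press a bit harder.

```bash
python3 -m pendant '[{"dx":0,"dy":0,"dz":0.05,"yaw":0},{"dx":0,"dy":0,"dz":0.1,"yaw":0},{"dx":0.2,"dy":0,"dz":0.1,"yaw":0},{"dx":0.4,"dy":0,"dz":0.1,"yaw":0},{"dx":0.6,"dy":0,"dz":0.1,"yaw":0},{"dx":0.8,"dy":0,"dz":0.1,"yaw":0},{"dx":1.0,"dy":0,"dz":0.1,"yaw":0},{"dx":1.2,"dy":0,"dz":0.1,"yaw":0}]'
python3 - <<'E'
from h import *
st=bot.sense();im=optics.snapshot('wrist');cv2.imwrite('pics/w3.png',im[:,:,::-1]);print(mag(st['eef_pos'])*1e3)
g=im.astype(int).sum(2)
print([ (r,g[r,265],g[r,380]) for r in range(20,110,4)])
E
```

```text
time_s: 9.45
eef_pos: [0.5631, -0.0751, 0.0544]
orientation: [-3.138, 0.008, -3.037]
contact_force: [3.3, -0.1, 16.6]
opening: 0.0004
finger_force: 8.0
[ 1.88791482 -2.00098331]
[(20, np.int64(353), np.int64(337)), (24, np.int64(358), np.int64(327)), (28, np.int64(347), np.int64(335)), (32, np.int64(339), np.int64(334)), (36, np.int64(351), np.int64(328)), (40, np.int64(348), np.int64(324)), (44, np.int64(348), np.int64(335)), (48, np.int64(349), np.int64(332)), (52, np.int64(351), np.int64(330)), (56, np.int64(357), np.int64(335)), (60, np.int64(359), np.int64(242)), (64, np.int64(357), np.int64(211)), (68, np.int64(370), np.int64(215)), (72, np.int64(342), np.int64(210)), (76, np.int64(348), np.int64(218)), (80, np.int64(350), np.int64(215)), (84, np.int64(354), np.int64(193)), (88, np.int64(751), np.int64(564)), (92, np.int64(748), np.int64(559)), (96, np.int64(748), np.int64(565)), (100, np.int64(748), np.int64(562)), (104, np.int64(748), np.int64(560)), (108, np.int64(748), np.int64(559))]
```

View pics/w3.png

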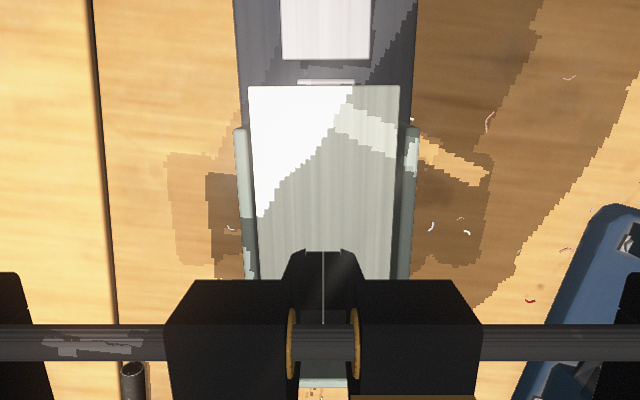

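The plate now follows the tip: its edge stays at row 86 while the cheeks recede and the keeper goes under. On with the slide.

```bash
python3 -m pendant '[{"dx":0.3,"dy":0,"dz":-0.01,"yaw":0},{"dx":0.6,"dy":0,"dz":-0.02,"yaw":0},{"dx":0.9,"dy":0,"dz":-0.03,"yaw":0},{"dx":1.2,"dy":0,"dz":-0.03,"yaw":0},{"dx":1.5,"dy":0,"dz":-0.03,"yaw":0},{"dx":1.8,"dy":0,"dz":-0.03,"yaw":0},{"dx":2.1,"dy":0,"dz":-0.03,"yaw":0},{"dx":2.4,"dy":0,"dz":-0.03,"yaw":0}]'
python3 - <<'E'
from h import *
st=bot.sense();im=optics.snapshot('wrist');print(mag(st['eef_pos'])*1e3,st['contact_force'])
g=im.astype(int).sum(2)
for c in (262,275):
  d=np.diff(g[10:200,c]);r=10+d.argmax();print(c,r,d.max(),mag(at('wrist',(c,r+1),.054,st))*1e3)
E
```

```text
time_s: 10.5
eef_pos: [0.5389, -0.0776, 0.0544]
orientation: [-3.139, 0.007, -3.037]
contact_force: [3.1, -0.0, 16.3]
opening: 0.0006
finger_force: 8.0
[-22.47425235  -1.9816803 ] [ 3.1227457  -0.04033043 16.26083558]
262 85 308 [-102.14415297  -25.29118528]
275 85 344 [-102.14357491  -20.2708873 ]
```

```bash
python3 -m pendant '[{"dx":0.3,"dy":0,"dz":-0.02,"yaw":0},{"dx":0.6,"dy":0,"dz":-0.04,"yaw":0},{"dx":0.9,"dy":0,"dz":-0.05,"yaw":0},{"dx":1.2,"dy":0,"dz":-0.05,"yaw":0},{"dx":1.5,"dy":0,"dz":-0.05,"yaw":0},{"dx":1.8,"dy":0,"dz":-0.05,"yaw":0},{"dx":2.1,"dy":0,"dz":-0.05,"yaw":0},{"dx":2.4,"dy":0,"dz":-0.05,"yaw":0}]'
python3 - <<'E'
from h import *
st=bot.sense();im=optics.snapshot('wrist');print(mag(st['eef_pos'])*1e3,st['contact_force'])
g=im.astype(int).sum(2)
for c in (262,275):
  d=np.diff(g[10:200,c]);r=10+d.argmax();print(c,r,d.max(),mag(at('wrist',(c,r+1),.054,st))*1e3)
E
```

```text
time_s: 11.55
eef_pos: [0.5146, -0.0801, 0.0544]
orientation: [-3.139, 0.006, -3.037]
contact_force: [2.4, 0.1, 14.5]
opening: 0.0007
finger_force: 6.9
[-46.84982359  -1.8805296 ] [ 2.43305927  0.10892683 14.48980094]
262 85 270 [-126.52021929  -25.19944955]
275 85 337 [-126.51948067  -20.17689609]
```

```bash
python3 -m pendant '[{"dx":0.3,"dy":0,"dz":-0.03,"yaw":0},{"dx":0.6,"dy":0,"dz":-0.05,"yaw":0},{"dx":0.9,"dy":0,"dz":-0.06,"yaw":0},{"dx":1.2,"dy":0,"dz":-0.06,"yaw":0},{"dx":1.5,"dy":0,"dz":-0.06,"yaw":0},{"dx":1.8,"dy":0,"dz":-0.06,"yaw":0},{"dx":2.0,"dy":0,"dz":-0.06,"yaw":0},{"dx":2.0,"dy":0,"dz":-0.06,"yaw":0}]'
python3 - <<'E'
from h import *
st=bot.sense();im=optics.snapshot('wrist');print(mag(st['eef_pos'])*1e3,st['contact_force'])
g=im.astype(int).sum(2)
for c in (262,275):
  d=np.diff(g[10:200,c]);r=10+d.argmax();print(c,r,d.max(),mag(at('wrist',(c,r+1),.054,st))*1e3)
E
```

```text
time_s: 12.6
eef_pos: [0.4938, -0.082, 0.0542]
orientation: [-3.14, 0.003, -3.037]
contact_force: [-0.2, 0.5, 10.1]
opening: 0.0
finger_force: 5.1
[-67.70312045  -1.58351221] [-0.23948715  0.51876598 10.07140284]
262 85 186 [-147.36914126  -24.90976028]
275 85 262 [-147.36884706  -19.8877856 ]
```

```bash
python3 -m pendant '[{"dx":0,"dy":0,"dz":-0.5,"yaw":0},{"dx":0,"dy":0,"dz":-2,"yaw":0},{"dx":1,"dy":0.1,"dz":-4,"yaw":0},{"dx":2.0,"dy":0.1,"dz":-6,"yaw":0},{"dx":2.0,"dy":0.1,"dz":-7,"yaw":0},{"dx":2.0,"dy":0.1,"dz":-7,"yaw":0},{"dx":2.0,"dy":0.1,"dz":-7,"yaw":0},{"dx":2.0,"dy":0.1,"dz":-7,"yaw":0}]' 1
python3 - <<'E'
from h import *
st=bot.sense();im=optics.snapshot('wrist');print(mag(st['eef_pos'])*1e3,st['eef_pos'],st['contact_force'])
cv2.imwrite('pics/w4.png',im[:,:,::-1])
E
```

```text
time_s: 13.65
eef_pos: [0.4726, -0.0824, 0.1223]
orientation: [3.141, -0.001, -3.037]
contact_force: [-0.3, -0.1, -0.0]
opening: 0.0781
finger_force: 0.0
[-88.89487685   0.19195217] [ 0.47257203 -0.08240114  0.12228733] [-0.26136929 -0.05415752 -0.0115719 ]
```

View pics/w4.png

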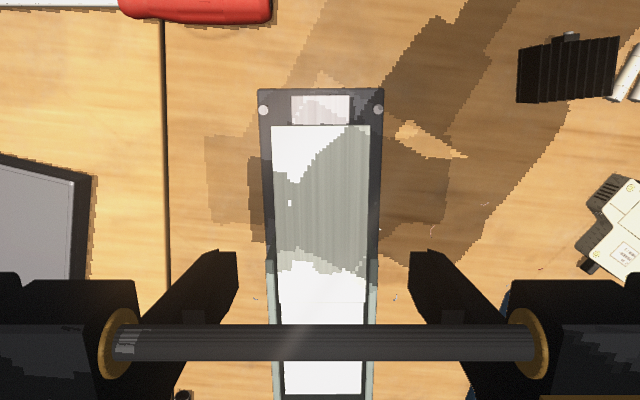

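Plate lies straight on the tongue, front corners (272,125) and (371,125), with the fingers on either side of it. I'll lower and grip near the fingertips, because the tray floor leaves little room below the plate.

```bash
python3 -m pendant '[{"dx":0,"dy":-0.05,"dz":3,"yaw":0},{"dx":0,"dy":-0.1,"dz":5,"yaw":0},{"dx":0,"dy":-0.1,"dz":7,"yaw":0},{"dx":0,"dy":-0.1,"dz":8,"yaw":0},{"dx":0,"dy":-0.1,"dz":8.3,"yaw":0},{"dx":0,"dy":-0.1,"dz":8.3,"yaw":0},{"dx":0,"dy":-0.1,"dz":8.3,"yaw":0},{"dx":0,"dy":-0.1,"dz":8.3,"yaw":0}]' 1
```

```text
time_s: 14.7
eef_pos: [0.473, -0.0836, 0.0403]
orientation: [-3.141, 0.001, -3.037]
contact_force: [-0.2, -0.3, 0.5]
opening: 0.0879
finger_force: 0.0
```

```bash
python3 -m pendant '[{"dx":0,"dy":0,"dz":0,"yaw":0},{"dx":0,"dy":0,"dz":0,"yaw":0},{"dx":0,"dy":0,"dz":0,"yaw":0},{"dx":0,"dy":0,"dz":0,"yaw":0},{"dx":0,"dy":0,"dz":0,"yaw":0},{"dx":0,"dy":0,"dz":0,"yaw":0},{"dx":0,"dy":0,"dz":0,"yaw":0},{"dx":0,"dy":0,"dz":0,"yaw":0}]' 0.55 30
```

```text
time_s: 15.7
eef_pos: [0.4728, -0.0835, 0.0399]
orientation: [-3.142, 0.0, -3.037]
contact_force: [0.0, 0.3, 0.3]
opening: 0.0596
finger_force: 30.0
```

Gripped at 59.6 mm with 30 N. Now lift.

```bash
python3 -m pendant '[{"dx":0,"dy":0,"dz":-0.3,"yaw":0},{"dx":0,"dy":0,"dz":-0.8,"yaw":0},{"dx":0,"dy":0,"dz":-1.5,"yaw":0},{"dx":0,"dy":0,"dz":-2.5,"yaw":0},{"dx":0,"dy":0,"dz":-4,"yaw":0},{"dx":0,"dy":0,"dz":-6,"yaw":0},{"dx":0,"dy":0,"dz":-8,"yaw":0},{"dx":0,"dy":0,"dz":-8,"yaw":0}]'
python3 - <<'E'
from h import *
st=bot.sense();print(st['contact_force'],st['eef_pos'],st['orientation'])
im=optics.snapshot('side');cv2.imwrite('pics/s5.png',cv2.resize(im[130:300,200:450,::-1],None,fx=3,fy=3))
for l,z in(('tray',0),('tray',.0)):
  for c in('top','side','wrist'):
    if l and c!='side': optics.snapshot(c)
    for r in nets.trace(c,l)[:1]:
        m=r['mask'].astype(np.uint8);cs=max(cv2.findContours(m,0,2)[0],key=cv2.contourArea)
        w=np.array([at(c,q[0],.021,st)[:2] for q in cs]);print(c,r['p'],cv2.minAreaRect((w*1000).astype(np.float32)))
  break
E
```

```text
time_s: 16.7
eef_pos: [0.4735, -0.0838, 0.1216]
orientation: [-3.14, 0.003, -3.037]
contact_force: [-0.5, 0.3, -1.7]
opening: 0.0595
finger_force: 30.0
[-0.53516309  0.30413547 -1.73999473] [ 0.47354474 -0.0837877   0.12157866] [-3.13984938e+00  2.98362642e-03 -3.03695574e+00]
top 0.69 ((551.0332641601562, -339.08270263671875), (132.4907684326172, 183.72930908203125), 81.57036590576172)
side 0.73 ((504.9337158203125, -332.18798828125), (123.0024642944336, 113.75736999511719), 80.84307861328125)
wrist 0.62 ((526.35693359375, -289.3423767089844), (62.21059036254883, 124.36705780029297), 80.74970245361328)
```

View pics/s5.png

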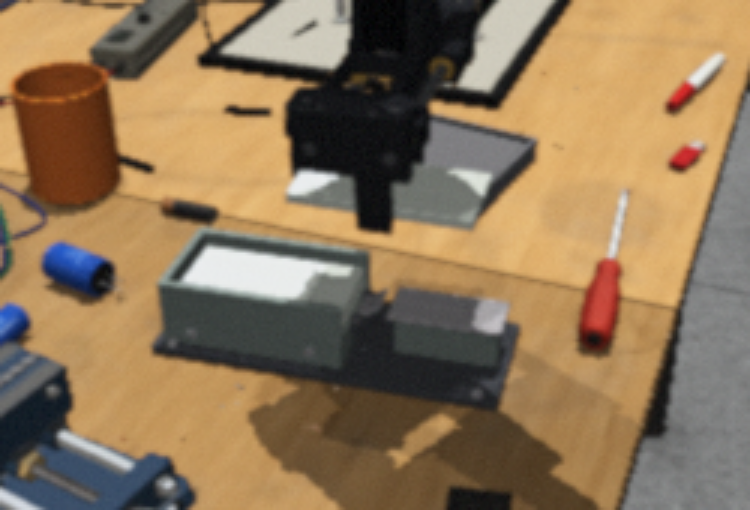

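The plate is held flat at (375,205) of the crop and the stack is unmoved. Tray is at about (0.553, −0.339), yaw −9°. I'll carry it there.

```bash
python3 -m pendant '[{"dx":-0.5,"dy":-2.5,"dz":0,"yaw":2},{"dx":-1.3,"dy":-6.5,"dz":0,"yaw":4},{"dx":-2.2,"dy":-11,"dz":0,"yaw":7},{"dx":-3.1,"dy":-15.5,"dz":0,"yaw":10},{"dx":-4,"dy":-20,"dz":0,"yaw":13},{"dx":-4.8,"dy":-24,"dz":0,"yaw":15},{"dx":-5.2,"dy":-26.2,"dz":0,"yaw":15},{"dx":-5.2,"dy":-26.2,"dz":0,"yaw":15}]'
python3 - <<'E'
from h import *
st=bot.sense();print(st['contact_force'],st['eef_pos'],st['orientation'],st['opening'])
im=optics.snapshot('wrist');cv2.imwrite('pics/w6.png',im[:,:,::-1])
E
```

```text
time_s: 18.0
eef_pos: [0.5516, -0.3395, 0.1187]
orientation: [3.141, -0.001, 2.983]
contact_force: [-0.3, 0.6, -2.0]
opening: 0.0593
finger_force: 30.0
[-0.33443022  0.60323069 -2.0429779 ] [ 0.55156851 -0.33951801  0.11874205] [ 3.14094566e+00 -1.12069148e-03  2.98297617e+00] 0.0593165077746271
```

View pics/w6.png

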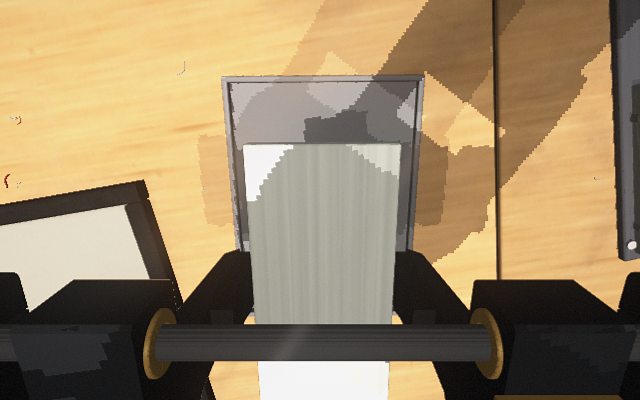

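Plate is centred and square over the tray: tray rim at (222..422,76), plate edge at (244..400,145). Lowering.

```bash
python3 -m pendant '[{"dx":0,"dy":0,"dz":2,"yaw":0},{"dx":0,"dy":0,"dz":4.5,"yaw":0},{"dx":0,"dy":0,"dz":7,"yaw":0},{"dx":0,"dy":0,"dz":8.5,"yaw":0},{"dx":0,"dy":0,"dz":9.2,"yaw":0},{"dx":0,"dy":0,"dz":9.6,"yaw":0},{"dx":0,"dy":0,"dz":9.6,"yaw":0},{"dx":0,"dy":0,"dz":9.6,"yaw":0}]'
```

```text
time_s: 19.05
eef_pos: [0.5521, -0.3389, 0.0245]
orientation: [-3.141, 0.001, 2.984]
contact_force: [0.1, -0.4, -2.2]
opening: 0.0597
finger_force: 30.0
```

```bash
python3 -m pendant '[{"dx":0,"dy":0,"dz":0.2,"yaw":0},{"dx":0,"dy":0,"dz":0.4,"yaw":0},{"dx":0,"dy":0,"dz":0.55,"yaw":0},{"dx":0,"dy":0,"dz":0.65,"yaw":0},{"dx":0,"dy":0,"dz":0.65,"yaw":0},{"dx":0,"dy":0,"dz":0.65,"yaw":0},{"dx":0,"dy":0,"dz":0.65,"yaw":0},{"dx":0,"dy":0,"dz":0.65,"yaw":0}]'
```

```text
time_s: 20.05
eef_pos: [0.5519, -0.3387, 0.0175]
orientation: [-3.142, 0.0, 2.984]
contact_force: [-0.7, 0.4, -1.7]
opening: 0.0596
finger_force: 30.0
```

Fingertips are just off the floor, with the plate a few mm up. Open partly (70 mm).

```bash
python3 -m pendant '[{"dx":0,"dy":0,"dz":0,"yaw":0},{"dx":0,"dy":0,"dz":0,"yaw":0},{"dx":0,"dy":0,"dz":0,"yaw":0},{"dx":0,"dy":0,"dz":0,"yaw":0},{"dx":0,"dy":0,"dz":0,"yaw":0},{"dx":0,"dy":0,"dz":0,"yaw":0},{"dx":0,"dy":0,"dz":0,"yaw":0},{"dx":0,"dy":0,"dz":0,"yaw":0}]' 0.8
```

```text
time_s: 21.05
eef_pos: [0.5519, -0.3387, 0.0174]
orientation: [-3.142, -0.0, 2.984]
contact_force: [0.3, -0.8, 1.0]
opening: 0.0705
finger_force: 0.0
```

```bash
python3 -m pendant '[{"dx":0,"dy":0,"dz":-0.5,"yaw":0},{"dx":0,"dy":0,"dz":-1.5,"yaw":0},{"dx":0,"dy":0,"dz":-3,"yaw":0},{"dx":0,"dy":0,"dz":-5,"yaw":0},{"dx":0,"dy":0,"dz":-8,"yaw":0},{"dx":0,"dy":0,"dz":-12,"yaw":0},{"dx":0,"dy":0,"dz":-12,"yaw":0},{"dx":0,"dy":0,"dz":-12,"yaw":0}]'
python3 - <<'E'
from h import *
st=bot.sense();print(st['contact_force'],st['eef_pos'],st['opening'])
im=optics.snapshot('wrist');cv2.imwrite('pics/w7.png',im[:,:,::-1])
E
```

```text
time_s: 22.05
eef_pos: [0.5517, -0.3384, 0.1374]
orientation: [3.141, -0.0, 2.984]
contact_force: [0.4, -0.2, -0.9]
opening: 0.0704
finger_force: 0.0
[ 0.3864155  -0.23343131 -0.87775908] [ 0.55166387 -0.33844163  0.13740396] 0.0703635298072669
```

View pics/w7.png

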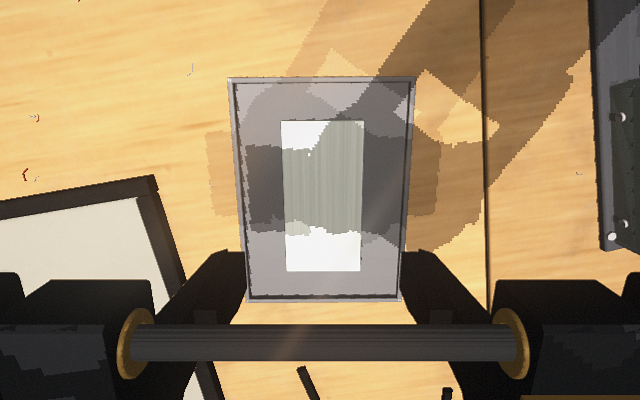

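The plate lies flat and square in the middle of the tray (281..364, 120..271), and the gripper is clear.

```bash
python3 -c "
from station import hand_in
print(hand_in())"
```

```text
the job is handed in; nothing more can be done
None
```

The top plate lies flat and square in the middle of the tray, the stack looked undisturbed in the side view, and I handed the job in at about 22 s; no verdict came back.

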